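# Push in the rotor hub's tell-tale pins crosswise

## Robot

A 7-joint arm with a two-finger parallel gripper is mounted at the origin on the work surface. World frame = base frame: x ahead of the robot, y to its left, z up, the work surface at z = 0. Lengths are in m, angles in rad, forces in N, time in s.
With the tool pointing down it reaches from about 0.425 to 0.875 m from the base axis. Payload 4.7 kg.
Tool frame: the origin (TCP) lies midway between the tips of the shut fingers; the grasp point (between the pads) lies 19 mm behind it; z points along the fingers, y is the direction in which the jaws open and shut (so a half turn about z gives the same grasp; the last joint's range is limited). The gripper opens to 85 mm and grips with 20 to 120 N. Pads are 22 mm wide; open, the fingers measure 114 mm over their backs; the gripper's body (76 mm by 85 mm) begins 54 mm behind the grasp point. The pads swing forward as they close: fully open they stand 13 mm farther back than shut.
Start: joints at [1.328, 0.321, -0.07, 1.45, 0.023, 1.371, -0.057], TCP at [0.165, -0.629, 0.194] pointing down, gripper open.
Joint ranges: [-2.86, 2.86], [-0.3, 2.09], [-1.38, 1.24], [0.06, 2.45], [-1.56, 4.7], [0.09, 2.05], [-2.69, 2.69]. Speed limits (rad/s): [2.57, 2.57, 3.14, 3.14, 3.14, 3.14, 3.14].

## Interface

Orientations are given as a rotation vector (axis times angle).
In Python, from bench import ctrl gives the robot as it stands.
- The arm moves only by the tool step_arm, never from a script. Its argument "moves" is a list of rows, each a list of 6 numbers: the shift along the tool's x, y, z in cm, then the turn, a rotation vector about the tool's x, y, z in rad. In form: [[dx, dy, dz, wx, wy, wz], ...]. A call has 1 to 12 rows; each row shifts and turns the commanded pose from where the row before left it, along the tool's axes as they then stand; what a row does not reach is not made up. A row lasts 1/8 s, in which the tool goes at most 62.5 mm and 10.7 degrees, less where a joint would pass 70% of its speed; a pose out of reach is approached as far as the arm can. A call with a gripper value outside its range is refused whole. "gripper" is the finger opening in cm, from 0 to 8.54, set as the call begins (left out, the last holds). The fingers move at their own pace and stop on an object; "force" is the grip in N (left out, the last holds). Time passes only in rows, so rows that do not move let the fingers close. It gives the time, the measured TCP pose, the force and the opening at its end, in the units of the state.
- ctrl.get_obs(): the state, without advancing time (a new reading comes with each control period).
- ctrl.read_camera(name): name is "scene" or "side" or "wrist"; returns the picture (480x640x3 uint8, blue, green, red); there is no depth.
- ctrl.calibration(name): a dict with "fovy" (degrees; the focal length in pixels is half the picture's height over the tangent of half this angle, whatever the lens; pixels are square), "cx", "cy" (the principal point, pixels), "xyz" and "orientation" of the camera in the world; the wrist camera has in their place "mount" (4x4, takes a point from camera to tool coordinates, whose origin is the TCP and whose axes are the flange's). Camera axes: x right, y down, z forward; pixel columns grow to the right and rows downward; lengths in m; the calibration is good to about 2 mm. The wrist camera is an equidistant fisheye: a pixel r from the principal point sees the ray r / f radians off the axis. A picture is of the moment at which its call begins: read the wrist's pose just before it. calibration takes no time and is no camera call.
- ctrl.hand_in(): hands the job in, once; it reports no verdict.
Trained networks look in the newest picture that a camera, given by its name, has taken for a name from the list of things; names that differ only in an ending like _2 or _b are one class to them, and where a whole thing is asked for, a point or a joint stands for the part that bears it (a point fixed in the world has none). Each returns a list of dicts, best first, with "score" (0 to 1); they miss things now and then, are a little off and sometimes report something else, mostly with a low value. They report only what shows in the picture. A call takes as long as a camera call.
- ctrl.search_frame(target, camera): "xyz" ([x, y, z] in m, in the coordinates of the camera as it stood for that picture, good to about 4 mm: the middle of the surface that is visible of it).
- ctrl.mark_of(target, camera): "xyz" ([x, y, z] in m, in the coordinates of the camera as it stood for that picture, good to about 4 mm: a listed point, or the origin of a listed thing).
The state is a dict: "time": time; "qpos": joint angles; "joint_velocities": joint speeds; "joint_torque": joint torques, N m; "ee_pos": TCP position; "orientation": TCP orientation; "contact_force": force on the tool from outside, world axes, zero at the start; "moment": the same for the moment, N m; "width": finger opening in m.
Only numpy, scipy, OpenCV 4.12 (cv2) and the standard library are available. Lean on these libraries where they do the work, as an engineer would, in place of code of your own. Each camera call takes 0.05 s, during which the arm holds its last target.

## Task

The torque check is done, so push in the four tell-tale pins on the rotor hub with a fingertip, one at a time and in crosswise order: first the pin on the fork-ended arm, then the one straight across from it, then the one a quarter turn clockwise from the fork arm as seen from above, and last the remaining one. Push each lightly, so that it goes at least half-way down and stays there, without driving it hard against its stop or leaning on the hub, and without pulling any pin up. Leave the loose tools and the nut beside the hub where they lie.

Things in the scene. Friction and masses are not known exactly. Their poses are not given: they have to be found in the camera images.
- hub: Four-armed aluminium rotor hub on a dark round stand, bolted down. Origin on the table under its centre, z up, x along the fork arm (ends in a two-pronged fork 148 mm out; the other arms are plain, 105 mm). From above, counter-clockwise: fork arm +x, pin_ccw +y, pin_across -x, pin_cw -y. Arm tops 66 mm above the table, 34 mm wide; one upright pin on each, 85 mm from the centre, all alike.
- pin_fork_top (a point): Centre of the flat top of the steel tell-tale pin on the fork-ended arm (first), moving with it: round dark steel head 22 mm across and 8 mm thick on a rubber collar and 11 mm stem; top 96 mm above the table when its joint reads 0. The rubber lets the head sink a little more while pressed (1500 N/m, up to 8 mm) and springs back.
- pin_fork (a joint): How far that pin is pushed down, in m: starts between 0 and 0.003, stop at 0.014, half-way down is 0.007. It moves straight down, resisting with about 3 N of friction (no spring), and stays where it is left. It can also be pulled up, which is wrong.
- pin_across_top (a point): Centre of the flat top of the steel tell-tale pin on the arm straight across from the fork (second), moving with it: round dark steel head 22 mm across and 8 mm thick on a rubber collar and 11 mm stem; top 96 mm above the table when its joint reads 0. The rubber lets the head sink a little more while pressed (1500 N/m, up to 8 mm) and springs back.
- pin_across (a joint): How far that pin is pushed down, in m: starts between 0 and 0.003, stop at 0.014, half-way down is 0.007. It moves straight down, resisting with about 3 N of friction (no spring), and stays where it is left. It can also be pulled up, which is wrong.
- pin_cw_top (a point): Centre of the flat top of the steel tell-tale pin on the arm a quarter turn clockwise from the fork arm, seen from above (third), moving with it: round dark steel head 22 mm across and 8 mm thick on a rubber collar and 11 mm stem; top 96 mm above the table when its joint reads 0. The rubber lets the head sink a little more while pressed (1500 N/m, up to 8 mm) and springs back.
- pin_cw (a joint): How far that pin is pushed down, in m: starts between 0 and 0.003, stop at 0.014, half-way down is 0.007. It moves straight down, resisting with about 3 N of friction (no spring), and stays where it is left. It can also be pulled up, which is wrong.
- pin_ccw_top (a point): Centre of the flat top of the steel tell-tale pin on the arm a quarter turn counter-clockwise from the fork arm, seen from above (fourth), moving with it: round dark steel head 22 mm across and 8 mm thick on a rubber collar and 11 mm stem; top 96 mm above the table when its joint reads 0. The rubber lets the head sink a little more while pressed (1500 N/m, up to 8 mm) and springs back.
- pin_ccw (a joint): How far that pin is pushed down, in m: starts between 0 and 0.003, stop at 0.014, half-way down is 0.007. It moves straight down, resisting with about 3 N of friction (no spring), and stays where it is left. It can also be pulled up, which is wrong.
- mast_nut_top (a point): Top of the fixed mast nut's stud in the middle of the hub, 80 mm above the table; not part of the job.
- bar: Loose bright steel extension bar, 195 mm long, 24 mm thick at most, lying along its x axis, on the table beside the hub; to be left alone. Origin at its underside, near the middle.
- nut: Loose zinc-plated self-locking nut, about 35 mm across, 22 mm high, on the table beside the hub; to be left alone. Origin at its underside, near the middle.
- punch: Loose brass drift punch, 130 mm long, 15 mm thick, lying along its x axis, on the table beside the hub; to be left alone. Origin at its underside, near the middle.
- mirror: Loose yellow plastic inspection mirror, 220 mm long along its x axis, 52 mm round head, 14 mm high, on the table beside the hub; to be left alone. Origin at its underside, near the middle.

How it is judged:
On the way, in this order (a step that is already met when the one before it is completed fails the run):
1. the fork arm's pin is at least half-way down (value of joint pin_fork above 0.007 m), for 0.1 s.
2. the pin straight across from the fork is at least half-way down (value of joint pin_across above 0.007 m), for 0.1 s.
3. the pin a quarter turn clockwise from the fork is at least half-way down (value of joint pin_cw above 0.007 m), for 0.1 s.
4. the last pin is at least half-way down (value of joint pin_ccw above 0.007 m), for 0.1 s.
At the end, for the whole second after the job is handed in: All four pins are at least half-way down (7 mm of their 14 mm), and the bar, nut, punch and mirror lie at rest within 20 mm of where they began (value of joint each of pin_fork, pin_across, pin_cw, pin_ccw above 0.007 m and distance of each of bar, nut, punch, mirror from where it was at the start of the episode below 0.02 m and linear speed of each of bar, nut, punch, mirror below 0.02 m/s); the robot touches nothing.
It fails at once if the hub or one of its pins is pushed harder than 20 N (contact force between anything else and hub above 20 N).
It fails at once if a pin is pushed in before the one due ahead of it is half-way down ((value of joint pin_across above 0.0045 m and value of joint pin_fork below 0.007 m) or (value of joint pin_cw above 0.0045 m and value of joint pin_across below 0.007 m) or (value of joint pin_ccw above 0.0045 m and value of joint pin_cw below 0.007 m)).
It fails at once if a pin is pulled up (value of joint any of pin_fork, pin_across, pin_cw, pin_ccw below -0.002 m).
It fails at once if a loose thing beside the hub is shifted more than 20 mm or lifted (distance of any of bar, nut, punch, mirror from where it was at the start of the episode above 0.02 m).
It also fails if it takes over 58 s, if anything falls off the work surface, if the arm or the gripper's body presses on something with over 40 N, if the wrist force passes 120 N, or if a joint passes its speed limit or range.

## Working session

There is one attempt and no reset: what is moved stays moved. The work goes in short steps, Python scripts to look and compute and a tool call to move; the robot and the scene stay as the last step left them, time stands still between calls to the robot, and variables do not carry over. Pictures are saved under pics/ and viewed, and the job is handed in when it is done.

Besides the shell and the picture viewer there is one more tool, called after ">>>" by a JSON object that holds its "api" and its "payload". step_arm: Moves the arm, as the interface text tells. Its arguments: {"type":"object","properties":{"moves":{"type":"array"},"gripper":{"type":"number"},"force":{"type":"number"}},"required":["moves"]}

```bash
ls; mkdir -p pics
cat > h.py <<'E'
import numpy as np, cv2
from scipy.spatial.transform import Rotation as R
from bench import ctrl
def cam(name,obs=None):
    c=ctrl.calibration(name)
    if 'mount' in c:
        o=obs or ctrl.get_obs(); M=np.eye(4); M[:3,:3]=R.from_rotvec(o['orientation']).as_matrix(); M[:3,3]=o['ee_pos']
        return c, M@np.array(c['mount'])
    T=np.eye(4); q=np.array(c['orientation']); T[:3,:3]=R.from_rotvec(q).as_matrix() if q.size==3 else q.reshape(3,3); T[:3,3]=c['xyz']
    return c,T
def w(T,p): return T[:3,:3]@np.array(p)+T[:3,3]
E
python3 - <<'E'
from h import *
o=ctrl.get_obs(); print(o)
for n in ['scene','side','wrist']:
    print(n,ctrl.calibration(n))
    c,T=cam(n); im=ctrl.read_camera(n); cv2.imwrite(f'pics/{n}0.png',im)
    for t in ['hub','pin_fork_top','pin_across_top','pin_cw_top','pin_ccw_top','mast_nut_top']:
        for d in ctrl.mark_of(t,n)[:2]: print(n,t,round(d['score'],2),w(T,d['xyz']).round(4))
print(ctrl.get_obs()['time'])
E
```

```text
pics
{'time': 0.0, 'qpos': array([ 1.3280975 ,  0.32185972, -0.07006729,  1.45166872,  0.02261092,
        1.37077494, -0.05686305]), 'joint_velocities': array([-0.0011437 , -0.00017174,  0.00029544,  0.00072881, -0.00096177,
       -0.00012972, -0.00036054]), 'joint_torque': array([-1.42524891e-05, -4.93584323e+01, -3.82024711e-01, -3.14332688e+01,
        1.30467344e-02,  1.13491938e-02, -2.44555267e-06]), 'ee_pos': array([ 0.16487331, -0.62812361,  0.19330272]), 'orientation': array([-3.11384581e+00, -4.02111651e-01,  5.61379416e-04]), 'contact_force': array([-1.03399413,  0.52402117, -1.42107324]), 'moment': array([ 0.0413621 , -0.02042555,  0.01559422]), 'width': 0.08554091770698359}
scene {'fovy': 48.339469163210275, 'cx': 316.8036465729476, 'cy': 240.09574983827022, 'xyz': array([0.9513241 , 0.44740479, 0.71089316]), 'orientation': array([-0.96515107, -2.56387935,  0.91479257])}
scene hub 0.74 [5.566e-01 7.230e-02 4.000e-04]
scene pin_fork_top 0.55 [0.4717 0.079  0.0982]
scene pin_fork_top 0.28 [ 0.5476 -0.0129  0.0896]
scene pin_across_top 0.74 [0.6419 0.0632 0.0965]
scene pi
[... 491 characters left out ...]
87 0.0599 0.0948]
side pin_across_top 0.32 [7.218e-01 1.858e-01 2.000e-04]
side pin_cw_top 0.72 [ 0.5539  0.0697 -0.0022]
side pin_cw_top 0.66 [0.5683 0.1509 0.0916]
side pin_ccw_top 0.66 [ 0.5476 -0.0109  0.0931]
side mast_nut_top 0.57 [0.5543 0.069  0.0777]
wrist {'fovy': 65.70646984690485, 'cx': 319.33806551244777, 'cy': 238.5146595654397, 'mount': array([[ 1.28987329e-03, -9.47913193e-01, -3.18526160e-01,
         8.06261672e-02],
       [ 9.99999166e-01,  1.24143746e-03,  3.55064326e-04,
         3.73051642e-04],
       [ 5.88601473e-05, -3.18526353e-01,  9.47914004e-01,
        -1.78214468e-01],
       [ 0.00000000e+00,  0.00000000e+00,  0.00000000e+00,
         1.00000000e+00]])}
1.05
```

View pics/scene0.png

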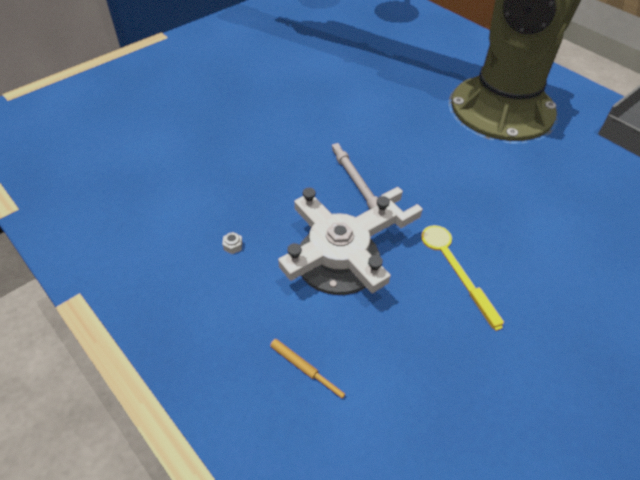

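View pics/side0.png

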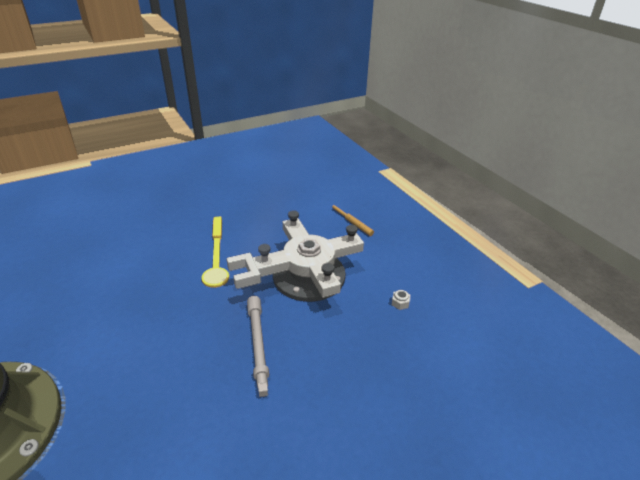

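The scene and side pictures agree. The fork points at the robot: the fork pin is at scene px (383,203) and side px (264,250). That puts cw at +y (0.567, 0.155) and ccw at -y (0.547, -0.011). I'll shut the fingers and move over in an arc.

>>> {"api": "step_arm", "payload": {"moves": [[4.5,-2.9,0,0,0,0],[4.5,-2.9,0,0,0,0],[4.5,-2.9,0,0,0,0],[4.5,-2.9,0,0,0,0],[4.5,-2.9,0,0,0,0],[4.5,-2.9,0,0,0,0],[4.7,-3.0,0,0,0,0]], "gripper": 0}}

```text
time: 1.92
ee_pos: [0.4208, -0.3498, 0.1947]
orientation: [3.115, 0.401, 0.0]
contact_force: [1.0, -1.0, -0.3]
width: -0.0
```

>>> {"api": "step_arm", "payload": {"moves": [[1.7,-4.5,0,0,0,0],[1.7,-4.5,0,0,0,0],[1.7,-4.5,0,0,0,0],[1.7,-4.5,0,0,0,0],[1.7,-4.5,0,0,0,0],[1.7,-4.5,0,0,0,0],[1.7,-4.5,0,0,0,0],[1.6,-4.2,0,0,0,0],[0,0,0,0,0,0],[0,0,0,0,0,0]]}}

```text
time: 3.18
ee_pos: [0.4597, 0.0281, 0.1945]
orientation: [3.115, 0.402, -0.0]
contact_force: [0.7, 0.8, -0.0]
width: 0.0001
```

Run:
```python
from h import *
from scipy.optimize import least_squares
P={'pin_fork_top':[],'pin_across_top':[],'pin_cw_top':[],'pin_ccw_top':[]}
o=ctrl.get_obs(); print(o['ee_pos'],o['orientation'],o['contact_force'],o['qpos'],o['width'])
c,T=cam('wrist',o); im=ctrl.read_camera('wrist'); cv2.imwrite('pics/w1.png',im)
for t in list(P)+['mast_nut_top','hub']:
    for d in ctrl.mark_of(t,'wrist')[:2]: print(t,round(d['score'],2),w(T,d['xyz']).round(4))
print(ctrl.get_obs()['time'])
```

```text
[0.45972633 0.02806459 0.19446345] [ 3.11489415e+00  4.02036281e-01 -2.25296924e-05] [ 0.65066442  0.75410685 -0.02522461] [ 0.62018478 -0.07535215 -0.69718687  1.87538897 -0.04897578  1.32427061
 -1.37772188] 0.00012415681778727097
pin_fork_top 0.64 [0.473  0.0797 0.0931]
pin_across_top 0.26 [ 0.4238  0.2317 -0.0056]
pin_cw_top 0.73 [0.5629 0.1494 0.0918]
pin_ccw_top 0.8 [ 0.5476 -0.0177  0.0903]
pin_ccw_top 0.75 [0.5642 0.1487 0.0928]
mast_nut_top 0.78 [0.5564 0.0711 0.0783]
hub 0.88 [ 0.5579  0.0714 -0.0044]
hub 0.44 [0.5657 0.1525 0.0893]
3.525
```

View pics/w1.png

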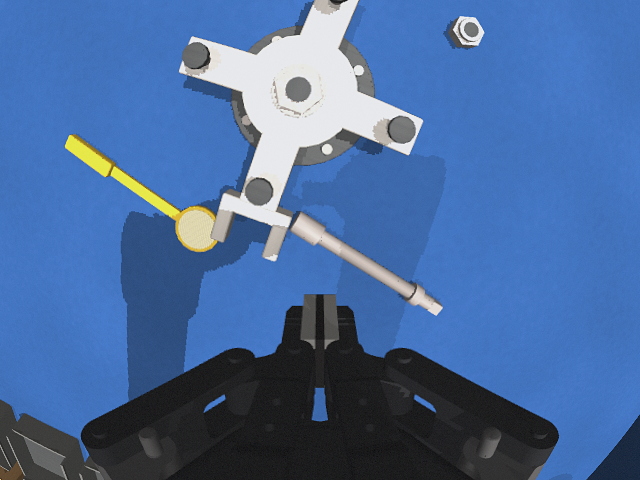

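The wrist view shows the fork pin at (258,191), cw at (197,55) and ccw at (401,129). Next I triangulate the pin heads from all three views.

Run:
```python
from h import *
from scipy.optimize import least_squares
o=dict(ee_pos=[0.45972633,0.02806459,0.19446345],orientation=[3.11489415,0.402036281,-2.25e-5])
C={n:cam(n,o) for n in ['scene','side','wrist']}
def proj(n,p):
    c,T=C[n]; q=T[:3,:3].T@(p-T[:3,3]); f=240/np.tan(np.radians(c['fovy'])/2)
    r=np.hypot(q[0],q[1])
    s=f*np.arctan2(r,q[2])/r if n=='wrist' else f/q[2]
    return np.array([c['cx']+s*q[0],c['cy']+s*q[1]])
px={'fork':dict(scene=(383,201.5),side=(264,248.5),wrist=(258.5,191)),
'across':dict(scene=(294,248.5),side=(351,229)),
'cw':dict(scene=(375.5,262),side=(293,214.5),wrist=(196,54.5)),
'ccw':dict(scene=(309,192.5),side=(327,268),wrist=(401.5,129))}
for k,v in px.items():
    f=lambda p:np.concatenate([proj(n,p)-v[n] for n in v])
    s=least_squares(f,[.55,.07,.09]); print(k,s.x.round(4),s.fun.round(1))
# refine view crops
for n,box in [('scene',(280,180,400,285)),('side',(220,200,370,300))]:
    im=cv2.imread(f'pics/{n}0.png'); a,b,c,d=box
    cv2.imwrite(f'pics/{n}_crop.png',cv2.resize(im[b:d,a:c],None,fx=5,fy=5,interpolation=cv2.INTER_NEAREST))
```

```text
fork [0.472  0.0795 0.0917] [-0.1  0.1 -0.1 -0.1  0.   0. ]
across [0.6404 0.0596 0.0905] [ 0.3 -0.   0.4  0. ]
cw [0.566  0.1545 0.0878] [-0.5 -0.1  0.1  0.3 -0.4  0.1]
ccw [ 0.5469 -0.0144  0.0893] [ 0.1  0.2  0.3 -0.2  0.   0.2]
```

View pics/scene_crop.png

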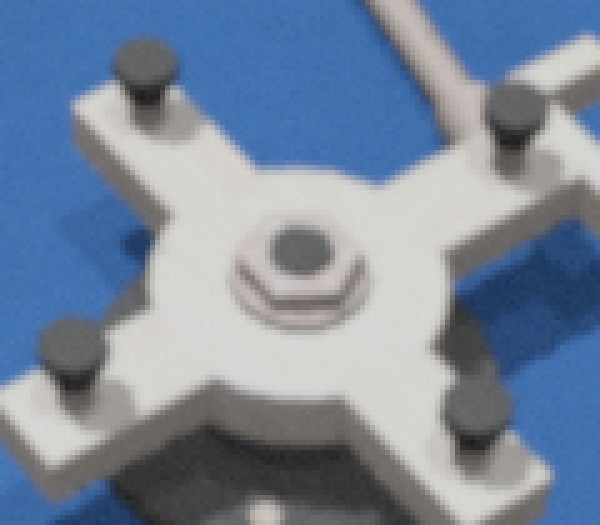

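>>> {"api": "step_arm", "payload": {"moves": [[1.25,-2.33,0,0,0,0],[1.25,-2.33,0,0,0,0],[0,0,2,0,0,0],[0,0,2,0,0,0],[0,0,2,0,0,0],[0,0,1.5,0,0,0],[0,0,1,0,0,0],[0,0,0,0,0,0],[0,0,0,0,0,0],[0,0,0,0,0,0]]}}

```text
time: 4.78
ee_pos: [0.4726, 0.0802, 0.11]
orientation: [3.115, 0.402, 0.002]
contact_force: [-0.2, 0.4, -0.5]
width: 0.0003
```

Run:
```python
from h import *
o=ctrl.get_obs(); print(o['ee_pos'],o['contact_force'],o['qpos'])
im=ctrl.read_camera('wrist'); s=ctrl.read_camera('side')
cv2.imwrite('pics/w2.png',np.hstack([cv2.resize(im[150:400,200:450],(400,400)),cv2.resize(s[180:300,200:320],(400,400))]))
```

```text
[0.47263076 0.08017115 0.11001518] [-0.19615355  0.40688796 -0.48340411] [ 0.54565197  0.06131905 -0.78422233  1.94756081  0.04792881  1.14988971
 -1.57121841]
```

View pics/w2.png

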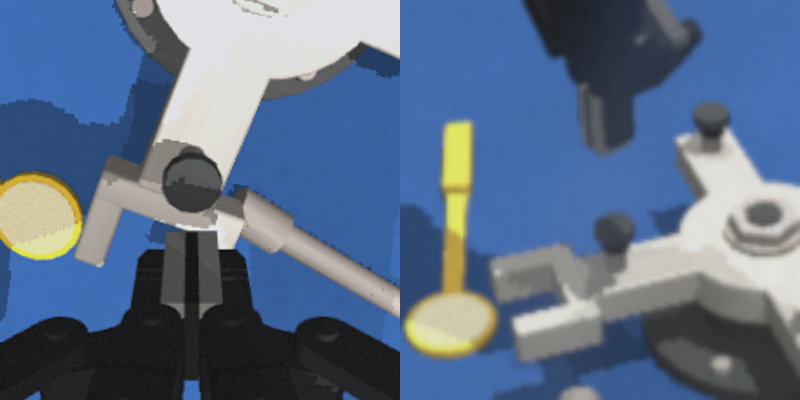

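The side crop shows a larger gap between tip and head than I expected. I'll check by projecting the TCP and the pin.

```bash
cat >> h.py <<'E'
def proj(n,p,o=None):
    c,T=cam(n,o); q=T[:3,:3].T@(np.array(p)-T[:3,3]); f=240/np.tan(np.radians(c['fovy'])/2)
    r=np.hypot(q[0],q[1]); s=f*np.arctan2(r,q[2])/r if n=='wrist' else f/q[2]
    return np.array([c['cx']+s*q[0],c['cy']+s*q[1]])
E
python3 - <<'E'
from h import *
o=ctrl.get_obs(); print(o['ee_pos'],o['time'])
out=[]
for n,(a,b,s) in dict(wrist=(220,160,220),side=(200,180,120),scene=(330,140,120)).items():
    im=ctrl.read_camera(n)
    for p,col in [(o['ee_pos'],(0,0,255)),([.472,.0795,.0945],(0,255,0))]:
        u=proj(n,p,o); print(n,u.round(1)); cv2.circle(im,tuple(int(round(x)) for x in u),1,col,-1)
    out.append(cv2.resize(im[b:b+s,a:a+s],(264,264) if 0 else (266,266)))
cv2.imwrite('pics/w3.png',np.hstack(out))
E
```

```text
[0.47245371 0.08013911 0.10983776] 4.875
wrist [318.4 275.9]
wrist [319.4 265.7]
side [263.5 240. ]
side [263.8 247.2]
scene [384.3 194. ]
scene [383.1 200.4]
```

View pics/w3.png

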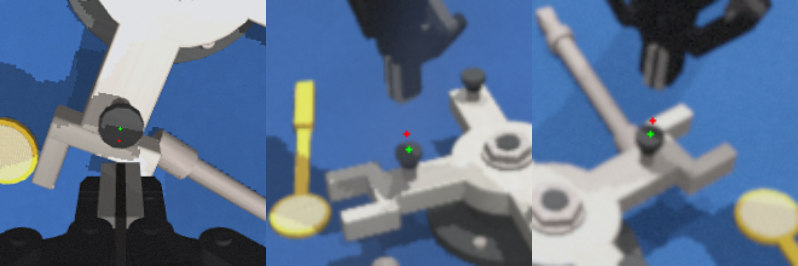

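Run:
```python
from h import *
out=[]
for n,(a,b,s) in dict(wrist=(280,250,80),side=(220,180,80),scene=(340,130,80)).items():
    im=ctrl.read_camera(n)
    out.append(cv2.resize(im[b:b+s,a:a+s],(266,266),interpolation=cv2.INTER_CUBIC)); 
x=np.hstack(out); cv2.imwrite('pics/w4.png',cv2.resize(x,(798,266)))
```

```text
(no output)
```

View pics/w4.png

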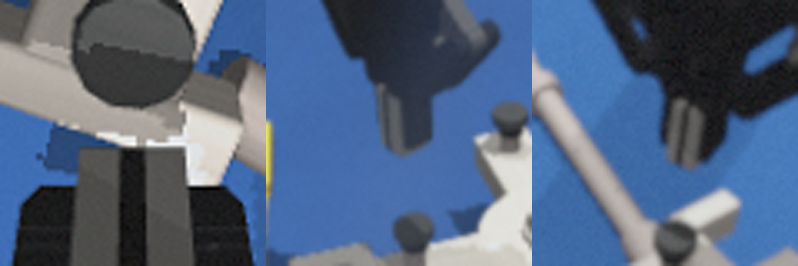

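Run:
```python
from h import *
from scipy.optimize import least_squares
o=ctrl.get_obs(); print(o['ee_pos'],o['width'],o['time'])
v=dict(side=(261.8,225),scene=(386,178.5))
s=least_squares(lambda p:np.concatenate([proj(n,p,o)-v[n] for n in v]),[.5,.1,.1]); print(s.x,s.fun)
Rm=R.from_rotvec(o['orientation']).as_matrix()
for d in [0,.01,.015,.02,.025,.03,.035]:
    p=o['ee_pos']+Rm@[.011,0,-d]; print(d,proj('wrist',p,o).round(1),proj('side',o['ee_pos']-Rm[:,2]*d,o).round(1),proj('scene',o['ee_pos']-Rm[:,2]*d,o).round(1))
```

```text
[0.47210939 0.08008855 0.10942345] 6.306649162041184e-05 5.175
[0.47175755 0.07913692 0.14249154] [ 0.54388285  0.18544161  0.49562572 -0.14476787]
0 [318.5 256.5] [263.3 240.3] [384.4 194. ]
0.01 [318.4 263.9] [263.  235.7] [385.1 189.5]
0.015 [318.4 267.9] [262.9 233.4] [385.5 187.2]
0.02 [318.4 272.1] [262.7 231. ] [385.8 184.9]
0.025 [318.3 276.6] [262.6 228.7] [386.2 182.6]
0.03 [318.3 281.2] [262.4 226.3] [386.6 180.2]
0.035 [318.3 286.2] [262.2 223.9] [386.9 177.9]
```

Both fixed views put the visible fingertips about 33 mm above the reported TCP, so I can't rely on TCP height. I'll descend in small steps and watch the force and the pictures.

>>> {"api": "step_arm", "payload": {"moves": [[0,0,0.4,0,0,0],[0,0,0.4,0,0,0],[0,0,0.3,0,0,0],[0,0,0.1,0,0,0],[0,0,0,0,0,0],[0,0,0,0,0,0]]}}

```text
time: 5.92
ee_pos: [0.4722, 0.0802, 0.0975]
orientation: [3.116, 0.402, 0.0]
contact_force: [-0.5, 0.4, -0.4]
width: -0.0
```

>>> {"api": "step_arm", "payload": {"moves": [[0,0,0.1,0,0,0],[0,0,0.1,0,0,0],[0,0,0.1,0,0,0],[0,0,0,0,0,0]]}}

```text
time: 6.42
ee_pos: [0.472, 0.0801, 0.0943]
orientation: [3.116, 0.402, -0.0]
contact_force: [0.3, 0.7, 0.4]
width: -0.0003
```

```bash
cat > look.py <<'E'
from h import *
import sys
tag=sys.argv[1]; P=[float(x) for x in sys.argv[2:5]]
o=ctrl.get_obs(); print(o['ee_pos'].round(4),o['contact_force'].round(2),o['width'],o['time'],o['qpos'].round(2))
out=[]
for n,s in dict(wrist=120,side=80,scene=80).items():
    u=proj(n,P,o).astype(int); a=max(0,u[0]-s//2); b=max(0,u[1]-s*2//3)
    im=ctrl.read_camera(n)
    out.append(cv2.resize(im[b:b+s,a:a+s],(266,266),interpolation=cv2.INTER_CUBIC))
cv2.imwrite(f'pics/{tag}.png',np.hstack(out))
E
python3 look.py w5 .472 .0795 .0945
```

```text
[0.472  0.0801 0.0943] [0.29 0.66 0.42] -0.0002546918850850321 6.425 [ 0.54  0.08 -0.79  1.97  0.06  1.12 -1.59]
```

View pics/w5.png

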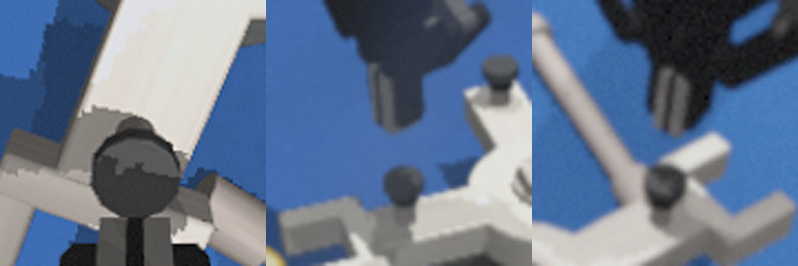

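>>> {"api": "step_arm", "payload": {"moves": [[0,0,0.15,0,0,0],[0,0,0.15,0,0,0],[0,0,0.1,0,0,0],[0,0,0,0,0,0]]}}

```text
time: 7.08
ee_pos: [0.472, 0.0801, 0.0903]
orientation: [3.116, 0.402, -0.0]
contact_force: [-0.1, 0.2, 0.3]
width: 0.0003
```

>>> {"api": "step_arm", "payload": {"moves": [[0,0,0.15,0,0,0],[0,0,0.15,0,0,0],[0,0,0.1,0,0,0],[0,0,0,0,0,0]]}}

```text
time: 7.58
ee_pos: [0.472, 0.0801, 0.0863]
orientation: [-3.116, -0.402, 0.0]
contact_force: [-0.2, -0.4, -0.5]
width: -0.0003
```

```bash
python3 look.py w6 .472 .0795 .0945
```

```text
[0.472  0.0801 0.0863] [-0.2  -0.41 -0.45] -0.00028146340291632826 7.575 [ 0.54  0.09 -0.79  1.97  0.07  1.1  -1.59]
```

View pics/w6.png

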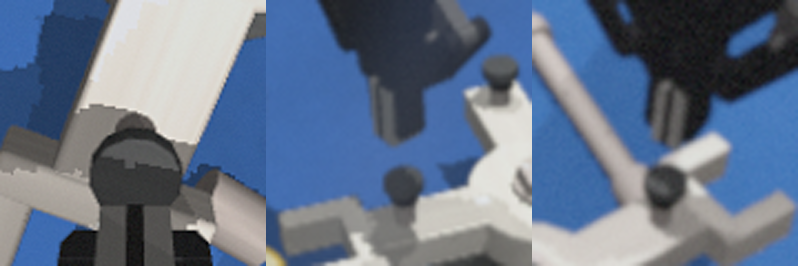

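Still no contact at a reading of 0.086, so the real tips do sit well above the nominal TCP. Continuing down.

>>> {"api": "step_arm", "payload": {"moves": [[0,0,0.3,0,0,0],[0,0,0.3,0,0,0],[0,0,0.3,0,0,0],[0,0,0,0,0,0]]}}

```text
time: 8.22
ee_pos: [0.4718, 0.0801, 0.077]
orientation: [-3.116, -0.402, 0.001]
contact_force: [0.1, 0.6, 0.4]
width: 0.0001
```

>>> {"api": "step_arm", "payload": {"moves": [[0,0,0.1,0,0,0],[0,0,0.1,0,0,0],[0,0,0.1,0,0,0],[0,0,0,0,0,0]]}}

```text
time: 8.72
ee_pos: [0.472, 0.0801, 0.0743]
orientation: [3.116, 0.402, -0.0]
contact_force: [-0.1, 0.5, 0.2]
width: 0.0003
```

```bash
python3 look.py w7 .472 .0795 .0945
```

```text
[0.472  0.0801 0.0743] [-0.05  0.46  0.18] 0.0002874997999358582 8.725 [ 0.53  0.11 -0.78  1.99  0.09  1.08 -1.61]
```

View pics/w7.png

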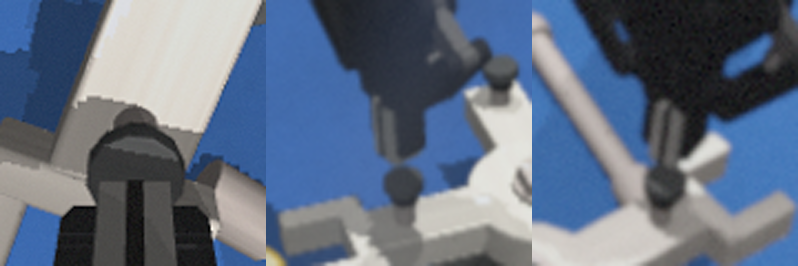

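>>> {"api": "step_arm", "payload": {"moves": [[0,0,0.15,0,0,0],[0,0,0.15,0,0,0],[0,0,0,0,0,0]]}}

```text
time: 9.25
ee_pos: [0.4719, 0.0801, 0.0712]
orientation: [3.116, 0.402, -0.001]
contact_force: [-0.4, 0.1, -0.8]
width: 0.0003
```

>>> {"api": "step_arm", "payload": {"moves": [[0,0,0.1,0,0,0],[0,0,0.1,0,0,0],[0,0,0,0,0,0]]}}

```text
time: 9.62
ee_pos: [0.472, 0.0801, 0.0693]
orientation: [3.116, 0.402, -0.0]
contact_force: [-0.5, 0.0, 0.1]
width: 0.0001
```

>>> {"api": "step_arm", "payload": {"moves": [[0,0,0.1,0,0,0],[0,0,0.1,0,0,0],[0,0,0,0,0,0]]}}

```text
time: 10.0
ee_pos: [0.472, 0.0801, 0.0673]
orientation: [3.116, 0.402, -0.0]
contact_force: [-0.3, 0.1, -1.0]
width: -0.0001
```

>>> {"api": "step_arm", "payload": {"moves": [[0,0,0.1,0,0,0],[0,0,0.1,0,0,0],[0,0,0,0,0,0]]}}

```text
time: 10.38
ee_pos: [0.472, 0.0801, 0.0653]
orientation: [3.116, 0.402, -0.0]
contact_force: [0.2, 0.1, 0.2]
width: -0.0003
```

>>> {"api": "step_arm", "payload": {"moves": [[0,0,0.1,0,0,0],[0,0,0.1,0,0,0],[0,0,0,0,0,0]]}}

```text
time: 10.75
ee_pos: [0.472, 0.0801, 0.0633]
orientation: [3.116, 0.402, -0.0]
contact_force: [0.3, 0.9, -0.2]
width: -0.0002
```

```bash
python3 look.py w8 .472 .0795 .0945
```

```text
[0.472  0.0801 0.0633] [ 0.25  0.88 -0.16] -0.00024780533585356477 10.75 [ 0.53  0.13 -0.78  2.    0.1   1.06 -1.62]
```

View pics/w8.png

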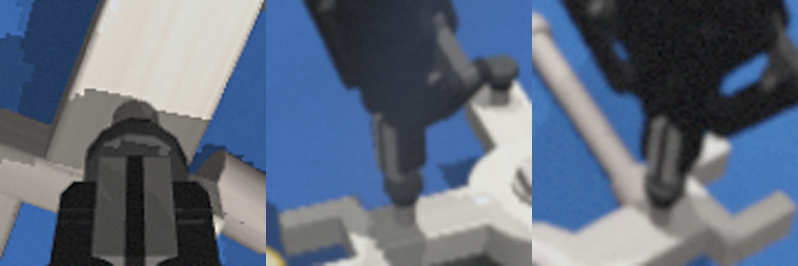

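>>> {"api": "step_arm", "payload": {"moves": [[0,0,0.1,0,0,0],[0,0,0,0,0,0]]}}

```text
time: 11.15
ee_pos: [0.472, 0.0801, 0.0623]
orientation: [3.116, 0.402, -0.0]
contact_force: [-0.4, -0.0, 0.0]
width: 0.0
```

>>> {"api": "step_arm", "payload": {"moves": [[0,0,0.1,0,0,0],[0,0,0,0,0,0]]}}

```text
time: 11.4
ee_pos: [0.472, 0.0801, 0.0613]
orientation: [3.116, 0.402, -0.0]
contact_force: [0.4, -0.4, -0.0]
width: 0.0
```

>>> {"api": "step_arm", "payload": {"moves": [[0,0,0.1,0,0,0],[0,0,0,0,0,0]]}}

```text
time: 11.65
ee_pos: [0.472, 0.0801, 0.0603]
orientation: [3.116, 0.402, -0.0]
contact_force: [1.5, 0.4, 0.3]
width: -0.0002
```

>>> {"api": "step_arm", "payload": {"moves": [[0,0,0.1,0,0,0],[0,0,0,0,0,0]]}}

```text
time: 11.9
ee_pos: [0.472, 0.0801, 0.0593]
orientation: [3.116, 0.402, -0.0]
contact_force: [-0.7, 1.4, -0.1]
width: -0.0002
```

>>> {"api": "step_arm", "payload": {"moves": [[0,0,0.1,0,0,0],[0,0,0,0,0,0]]}}

```text
time: 12.15
ee_pos: [0.4722, 0.0801, 0.0584]
orientation: [3.116, 0.402, 0.0]
contact_force: [-0.8, 0.1, 1.1]
width: 0.0002
```

>>> {"api": "step_arm", "payload": {"moves": [[0,0,0.1,0,0,0],[0,0,0,0,0,0]]}}

```text
time: 12.4
ee_pos: [0.4722, 0.0801, 0.0575]
orientation: [3.116, 0.402, 0.0]
contact_force: [0.1, -1.0, 2.7]
width: 0.0001
```

>>> {"api": "step_arm", "payload": {"moves": [[0,0,0.1,0,0,0],[0,0,0,0,0,0]]}}

```text
time: 12.65
ee_pos: [0.4722, 0.0801, 0.0564]
orientation: [3.116, 0.402, 0.0]
contact_force: [-0.1, -0.4, 2.9]
width: 0.0001
```

```bash
python3 look.py w9 .472 .0795 .0945
```

```text
[0.4722 0.0801 0.0564] [-0.15 -0.42  2.87] 6.367459151316876e-05 12.65 [ 0.52  0.14 -0.78  2.    0.11  1.04 -1.63]
```

View pics/w9.png

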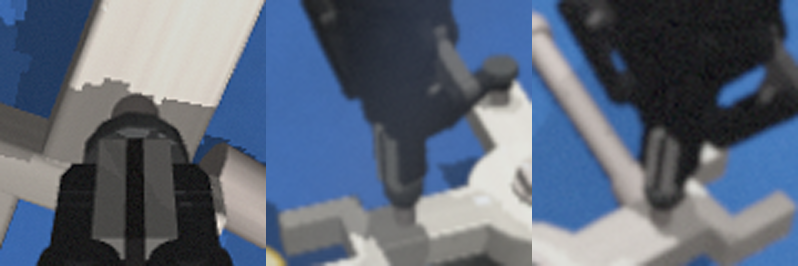

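Contact came at a reading of about 0.059. The pin has been sliding at about 3 N since about 0.057. I'll push another ~8 mm.

>>> {"api": "step_arm", "payload": {"moves": [[0,0,0.1,0,0,0],[0,0,0.1,0,0,0],[0,0,0.1,0,0,0],[0,0,0.1,0,0,0],[0,0,0,0,0,0]]}}

```text
time: 13.42
ee_pos: [0.4722, 0.0802, 0.0523]
orientation: [-3.116, -0.402, -0.0]
contact_force: [0.1, -0.0, 2.7]
width: -0.0002
```

>>> {"api": "step_arm", "payload": {"moves": [[0,0,0.1,0,0,0],[0,0,0.1,0,0,0],[0,0,0.1,0,0,0],[0,0,0,0,0,0]]}}

```text
time: 13.92
ee_pos: [0.4722, 0.0801, 0.0493]
orientation: [3.116, 0.402, 0.0]
contact_force: [0.1, 0.1, 2.1]
width: 0.0001
```

>>> {"api": "step_arm", "payload": {"moves": [[0,0,0.1,0,0,0],[0,0,0,0,0,0]]}}

```text
time: 14.18
ee_pos: [0.4722, 0.0801, 0.0484]
orientation: [3.116, 0.402, 0.0]
contact_force: [0.5, 1.3, 2.5]
width: -0.0004
```

Fork pin has slid about 8.8 mm at a steady ~2.5 N and never hit the stop. Lifting off and crossing over.

>>> {"api": "step_arm", "payload": {"moves": [[0,0,-0.5,0,0,0],[0,0,-2,0,0,0],[0,0,-2.5,0,0,0],[3.94,1.56,0,0,0,0],[3.93,1.56,0,0,0,0],[3.94,1.56,0,0,0,0],[3.93,1.57,0,0,0,0],[0,0,0,0,0,0],[0,0,0,0,0,0],[0,0,0,0,0,0]]}}

```text
time: 15.42
ee_pos: [0.6391, 0.0601, 0.0986]
orientation: [3.115, 0.404, -0.001]
contact_force: [-0.4, -0.3, -0.3]
width: 0.0
```

```bash
python3 look.py a1 .6404 .0596 .0945
python3 - <<'E'
from h import *
o=ctrl.get_obs()
print(((o['ee_pos']-[.6404,.0596,.063])@R.from_rotvec(o['orientation']).as_matrix()*-100).round(2))
c,T=cam('scene')
for t in ['pin_fork_top','pin_across_top','pin_ccw_top','pin_cw_top']:
    for n in ['scene','side']:
        for d in ctrl.mark_of(t,n)[:1]: print(t,n,round(d['score'],2),w(cam(n)[1],d['xyz']).round(4))
E
```

```text
[0.6391 0.0601 0.0986] [-0.4  -0.33 -0.29] 4.5529107651643714e-05 15.425 [ 0.42  0.46 -0.72  1.57  0.31  1.23 -1.67]
[0.07 0.02 3.59]
pin_fork_top scene 0.51 [0.4759 0.0816 0.0863]
pin_fork_top side 0.66 [0.4691 0.0794 0.087 ]
pin_across_top scene 0.59 [0.6449 0.0599 0.0946]
pin_across_top side 0.56 [0.6407 0.061  0.0948]
pin_ccw_top scene 0.67 [ 0.6721 -0.0685  0.0009]
pin_ccw_top side 0.52 [ 0.4043 -0.0403 -0.0041]
pin_cw_top scene 0.52 [0.5683 0.1576 0.093 ]
pin_cw_top side 0.68 [ 0.5497 -0.0131  0.0911]
```

View pics/a1.png

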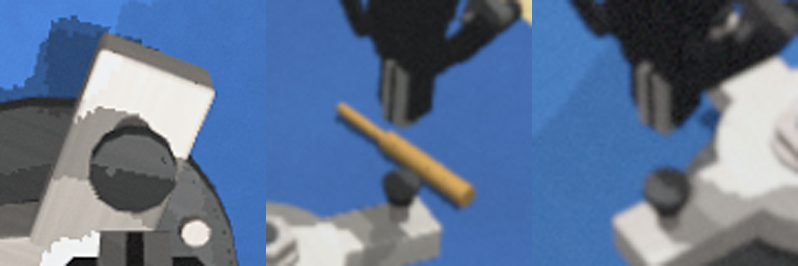

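The fork pin now reads about 9 mm lower (0.087). The tip is over the across pin, with the head at wrist-crop (133,168). I'll descend to a reading of 0.063.

>>> {"api": "step_arm", "payload": {"moves": [[0.07,0,1.2,0,0,0],[0,0,1.2,0,0,0],[0,0,0.8,0,0,0],[0,0,0.3,0,0,0],[0,0,0,0,0,0],[0,0,0,0,0,0]]}}

```text
time: 16.73
ee_pos: [0.6412, 0.0599, 0.0638]
orientation: [3.116, 0.402, 0.001]
contact_force: [-0.1, -0.5, 0.7]
width: -0.0001
```

>>> {"api": "step_arm", "payload": {"moves": [[0,0,0.1,0,0,0],[0,0,0.1,0,0,0],[0,0,0.1,0,0,0],[0,0,0.1,0,0,0],[0,0,0,0,0,0]]}}

```text
time: 17.35
ee_pos: [0.6408, 0.0598, 0.0592]
orientation: [3.116, 0.402, -0.0]
contact_force: [-0.5, 0.5, -0.2]
width: 0.0001
```

>>> {"api": "step_arm", "payload": {"moves": [[0,0,0.1,0,0,0],[0,0,0.1,0,0,0],[0,0,0.1,0,0,0],[0,0,0,0,0,0]]}}

```text
time: 17.85
ee_pos: [0.6409, 0.0598, 0.0565]
orientation: [3.116, 0.402, -0.0]
contact_force: [-0.2, -0.3, 1.7]
width: -0.0001
```

```bash
python3 look.py a2 .6404 .0596 .0945
```

```text
[0.6409 0.0598 0.0565] [-0.24 -0.35  1.73] -6.360905469931315e-05 17.85 [ 0.4   0.5  -0.7   1.61  0.34  1.16 -1.69]
```

View pics/a2.png

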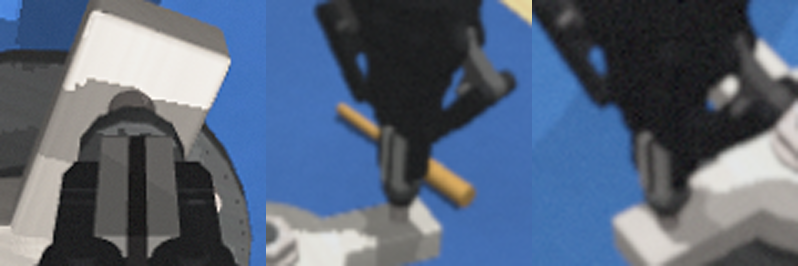

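>>> {"api": "step_arm", "payload": {"moves": [[0,0,0.1,0,0,0],[0,0,0.1,0,0,0],[0,0,0.1,0,0,0],[0,0,0.1,0,0,0],[0,0,0,0,0,0]]}}

```text
time: 18.62
ee_pos: [0.6409, 0.0598, 0.0523]
orientation: [3.116, 0.402, 0.0]
contact_force: [-0.7, -0.1, 3.0]
width: -0.0
```

>>> {"api": "step_arm", "payload": {"moves": [[0,0,0.1,0,0,0],[0,0,0.1,0,0,0],[0,0,0.1,0,0,0],[0,0,0,0,0,0]]}}

```text
time: 19.12
ee_pos: [0.6409, 0.0598, 0.0493]
orientation: [3.116, 0.402, -0.0]
contact_force: [0.1, 0.1, 2.6]
width: 0.0002
```

>>> {"api": "step_arm", "payload": {"moves": [[0,0,0.1,0,0,0],[0,0,0.1,0,0,0],[0,0,0,0,0,0]]}}

```text
time: 19.5
ee_pos: [0.6409, 0.0599, 0.0473]
orientation: [3.116, 0.402, -0.0]
contact_force: [-0.4, -0.6, 2.2]
width: -0.0002
```

>>> {"api": "step_arm", "payload": {"moves": [[0,0,-0.5,0,0,0],[0,0,-2,0,0,0],[0,0,-2.5,0,0,0],[-1.61,-3.68,0,0,0,0],[-1.61,-3.68,0,0,0,0],[-1.62,-3.69,0,0,0,0],[0,0,0,0,0,0],[0,0,0,0,0,0],[0,0,0,0,0,0]]}}

```text
time: 20.62
ee_pos: [0.567, 0.153, 0.0977]
orientation: [3.116, 0.399, 0.001]
contact_force: [0.1, 0.4, 0.1]
width: 0.0002
```

```bash
python3 look.py c1 .566 .1545 .0945
python3 - <<'E'
from h import *
o=ctrl.get_obs()
print(((o['ee_pos']-[.566,.1545,.063])@R.from_rotvec(o['orientation']).as_matrix()*-100).round(2))
for t in ['pin_across_top','pin_cw_top']:
    for n in ['scene','side']:
        for d in ctrl.mark_of(t,n)[:2]: print(t,n,round(d['score'],2),w(cam(n)[1],d['xyz']).round(4))
E
```

```text
[0.567  0.153  0.0977] [0.15 0.41 0.1 ] 0.00019848408291294546 20.625 [ 0.34  0.35 -0.78  1.71  0.27  1.19 -1.82]
[-0.02 -0.11  3.43]
pin_across_top scene 0.67 [0.5673 0.1577 0.0933]
pin_across_top scene 0.45 [0.6411 0.0629 0.0886]
pin_across_top side 0.64 [0.6371 0.0608 0.0857]
pin_across_top side 0.46 [ 0.5519  0.0701 -0.0053]
pin_cw_top scene 0.59 [0.5678 0.1595 0.0922]
pin_cw_top side 0.63 [0.5662 0.1522 0.0921]
```

View pics/c1.png

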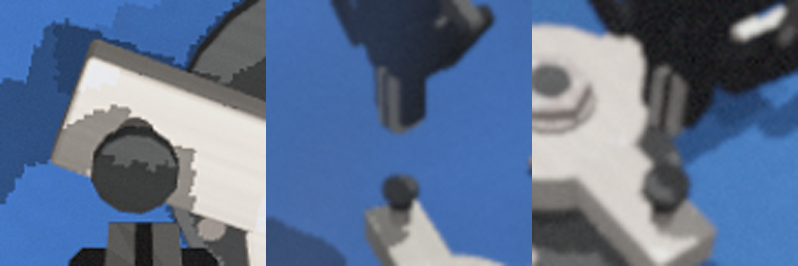

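The across pin reads about 8 mm lower. The tip is over the cw pin, so I'll descend.

>>> {"api": "step_arm", "payload": {"moves": [[0,0,1.2,0,0,0],[0,0,1.2,0,0,0],[0,0,0.8,0,0,0],[0,0,0.2,0,0,0],[0,0,0,0,0,0],[0,0,0,0,0,0]]}}

```text
time: 21.72
ee_pos: [0.5663, 0.1546, 0.0638]
orientation: [-3.116, -0.402, -0.001]
contact_force: [-0.4, -0.1, 0.6]
width: -0.0002
```

>>> {"api": "step_arm", "payload": {"moves": [[0,0,0.1,0,0,0],[0,0,0.1,0,0,0],[0,0,0.1,0,0,0],[0,0,0.1,0,0,0],[0,0,0,0,0,0]]}}

```text
time: 22.35
ee_pos: [0.5659, 0.1543, 0.0592]
orientation: [3.116, 0.402, -0.0]
contact_force: [0.1, 0.3, 0.0]
width: 0.0002
```

>>> {"api": "step_arm", "payload": {"moves": [[0,0,0.1,0,0,0],[0,0,0.1,0,0,0],[0,0,0.1,0,0,0],[0,0,0,0,0,0]]}}

```text
time: 22.85
ee_pos: [0.5659, 0.1544, 0.0563]
orientation: [3.116, 0.402, -0.0]
contact_force: [0.2, 0.4, -0.6]
width: 0.0002
```

```bash
python3 look.py c2 .566 .1545 .0945
```

```text
[0.5659 0.1544 0.0563] [ 0.25  0.45 -0.58] 0.00021703386038042922 22.85 [ 0.32  0.4  -0.76  1.75  0.3   1.12 -1.85]
```

View pics/c2.png

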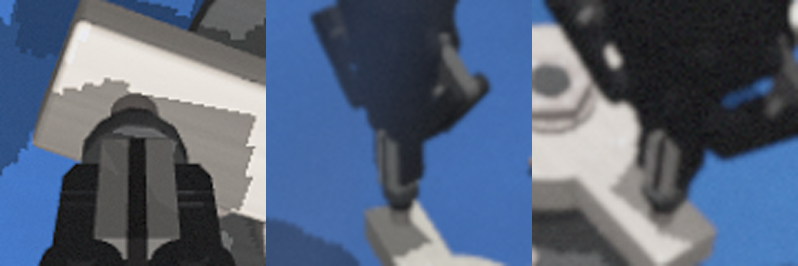

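>>> {"api": "step_arm", "payload": {"moves": [[0,0,0.1,0,0,0],[0,0,0.1,0,0,0],[0,0,0,0,0,0]]}}

```text
time: 23.38
ee_pos: [0.5661, 0.1544, 0.0546]
orientation: [3.116, 0.402, 0.0]
contact_force: [-0.6, -0.2, 2.5]
width: -0.0002
```

>>> {"api": "step_arm", "payload": {"moves": [[0,0,0.1,0,0,0],[0,0,0.1,0,0,0],[0,0,0.1,0,0,0],[0,0,0,0,0,0]]}}

```text
time: 23.88
ee_pos: [0.5661, 0.1544, 0.0513]
orientation: [-3.116, -0.402, -0.0]
contact_force: [0.1, -0.8, 2.8]
width: 0.0003
```

>>> {"api": "step_arm", "payload": {"moves": [[0,0,0.1,0,0,0],[0,0,0.1,0,0,0],[0,0,0.1,0,0,0],[0,0,0,0,0,0]]}}

```text
time: 24.38
ee_pos: [0.5661, 0.1544, 0.0483]
orientation: [3.116, 0.402, 0.0]
contact_force: [0.3, -0.1, 2.4]
width: 0.0004
```

>>> {"api": "step_arm", "payload": {"moves": [[0,0,0.1,0,0,0],[0,0,0.05,0,0,0],[0,0,0,0,0,0]]}}

```text
time: 24.75
ee_pos: [0.5661, 0.1544, 0.0469]
orientation: [3.116, 0.402, 0.0]
contact_force: [-0.2, 0.6, 3.4]
width: 0.0001
```

>>> {"api": "step_arm", "payload": {"moves": [[0,0,-0.5,0,0,0],[0,0,-2,0,0,0],[0,0,-2.5,0,0,0],[-1.54,3.96,0,0,0,0],[-1.53,3.96,0,0,0,0],[-1.54,3.96,0,0,0,0],[-1.53,3.96,0,0,0,0],[0,0,0,0,0,0],[0,0,0,0,0,0],[0,0,0,0,0,0],[0,0,0,0,0,0]]}}

```text
time: 26.12
ee_pos: [0.5469, -0.0131, 0.0971]
orientation: [-3.115, -0.406, -0.0]
contact_force: [0.6, -0.2, 0.8]
width: -0.0001
```

```bash
python3 look.py d1 .5469 -.0144 .0945
python3 - <<'E'
from h import *
o=ctrl.get_obs()
print(((o['ee_pos']-[.5469,-.0144,.063])@R.from_rotvec(o['orientation']).as_matrix()*-100).round(2))
for t in ['pin_cw_top','pin_ccw_top']:
    for n in ['scene','side']:
        for d in ctrl.mark_of(t,n)[:2]: print(t,n,round(d['score'],2),w(cam(n)[1],d['xyz']).round(4))
E
```

```text
[ 0.5469 -0.0131  0.0971] [ 0.57 -0.16  0.84] -0.000140055196695909 26.125 [ 0.63  0.25 -0.73  1.81  0.18  1.15 -1.48]
[-0.01  0.06  3.39]
pin_cw_top scene 0.7 [0.5665 0.1578 0.0852]
pin_cw_top side 0.5 [0.565  0.1531 0.0871]
pin_cw_top side 0.44 [ 0.5539  0.0711 -0.0014]
pin_ccw_top scene 0.61 [ 0.5486 -0.0133  0.0877]
pin_ccw_top side 0.62 [ 0.5471 -0.015   0.0953]
pin_ccw_top side 0.19 [0.5585 0.0695 0.0774]
```

View pics/d1.png

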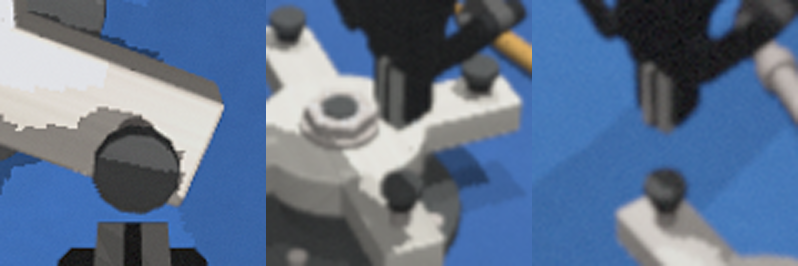

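cw now reads about 0.086. In the side crop, the cw (top left) and across (right) heads sit low. Pressing the last pin.

>>> {"api": "step_arm", "payload": {"moves": [[0,0,1.2,0,0,0],[0,0,1.2,0,0,0],[0,0,0.8,0,0,0],[0,0,0.2,0,0,0],[0,0,0,0,0,0],[0,0,0,0,0,0]]}}

```text
time: 27.22
ee_pos: [0.5472, -0.0144, 0.0633]
orientation: [3.115, 0.402, 0.001]
contact_force: [0.3, 0.5, -0.9]
width: -0.0001
```

>>> {"api": "step_arm", "payload": {"moves": [[0,0,0.1,0,0,0],[0,0,0.1,0,0,0],[0,0,0.1,0,0,0],[0,0,0.1,0,0,0],[0,0,0,0,0,0]]}}

```text
time: 27.85
ee_pos: [0.5467, -0.0144, 0.0588]
orientation: [3.116, 0.402, -0.0]
contact_force: [0.4, -0.2, 0.1]
width: 0.0001
```

>>> {"api": "step_arm", "payload": {"moves": [[0,0,0.1,0,0,0],[0,0,0.1,0,0,0],[0,0,0.1,0,0,0],[0,0,0,0,0,0]]}}

```text
time: 28.35
ee_pos: [0.5468, -0.0144, 0.0559]
orientation: [3.116, 0.402, -0.0]
contact_force: [-0.8, -0.2, 1.7]
width: -0.0004
```

```bash
python3 look.py d2 .5469 -.0144 .0945
```

```text
[ 0.5468 -0.0144  0.0559] [-0.77 -0.16  1.7 ] -0.0004352794482890983 28.35 [ 0.61  0.29 -0.72  1.85  0.22  1.08 -1.51]
```

View pics/d2.png

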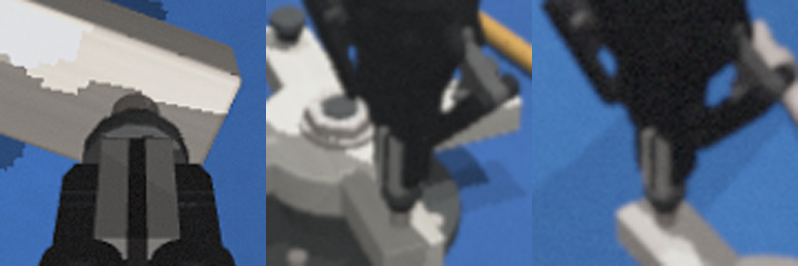

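>>> {"api": "step_arm", "payload": {"moves": [[0,0,0.1,0,0,0],[0,0,0.1,0,0,0],[0,0,0.1,0,0,0],[0,0,0.1,0,0,0],[0,0,0,0,0,0]]}}

```text
time: 29.12
ee_pos: [0.5469, -0.0144, 0.0518]
orientation: [3.116, 0.402, 0.0]
contact_force: [-1.1, -0.6, 2.5]
width: 0.0001
```

>>> {"api": "step_arm", "payload": {"moves": [[0,0,0.1,0,0,0],[0,0,0.1,0,0,0],[0,0,0.1,0,0,0],[0,0,0,0,0,0]]}}

```text
time: 29.62
ee_pos: [0.5469, -0.0144, 0.0488]
orientation: [3.116, 0.402, 0.0]
contact_force: [-1.2, -0.5, 2.5]
width: 0.0001
```

>>> {"api": "step_arm", "payload": {"moves": [[0,0,0.1,0,0,0],[0,0,0.1,0,0,0],[0,0,0,0,0,0]]}}

```text
time: 30.0
ee_pos: [0.5469, -0.0144, 0.0468]
orientation: [3.116, 0.402, 0.0]
contact_force: [-1.2, -0.8, 2.6]
width: -0.0002
```

>>> {"api": "step_arm", "payload": {"moves": [[0,0,-0.5,0,0,0],[0,0,-2,0,0,0],[0,0,-4,0,0,0],[0,0,-4,0,0,0],[-2,5,0,0,0,0],[-2,5,0,0,0,0],[-2,5,0,0,0,0],[-2,5,0,0,0,0],[0,0,0,0,0,0],[0,0,0,0,0,0],[0,0,0,0,0,0]]}}

```text
time: 31.38
ee_pos: [0.521, -0.2262, 0.1526]
orientation: [3.115, 0.407, 0.001]
contact_force: [-0.4, -1.2, -0.4]
width: 0.0002
```

Run:
```python
from h import *
o=ctrl.get_obs(); print(o['ee_pos'],o['contact_force'],o['time'])
for n in ['scene','side']:
    im=ctrl.read_camera(n); cv2.imwrite(f'pics/{n}9.png',im)
    for t in ['pin_fork_top','pin_across_top','pin_cw_top','pin_ccw_top','bar','nut','punch','mirror']:
        for d in ctrl.mark_of(t,n)[:2]: print(t,n,round(d['score'],2),w(cam(n)[1],d['xyz']).round(4))
a=cv2.imread('pics/scene9.png')[170:290,270:430]; b=cv2.imread('pics/side9.png')[195:315,220:380]
cv2.imwrite('pics/f.png',np.hstack([cv2.resize(x,(400,300),interpolation=cv2.INTER_CUBIC) for x in (a,b)]))
```

```text
[ 0.5209781  -0.22621618  0.1525539 ] [-0.44707439 -1.20432995 -0.37372138] 31.375
pin_fork_top scene 0.5 [0.4714 0.083  0.0849]
pin_across_top scene 0.72 [0.6473 0.0659 0.0865]
pin_cw_top scene 0.63 [ 0.406  -0.0427  0.0034]
pin_cw_top scene 0.55 [0.5677 0.1595 0.0842]
pin_ccw_top scene 0.48 [ 0.4288  0.228  -0.0007]
pin_ccw_top scene 0.42 [ 0.5458 -0.0127  0.0796]
bar scene 0.97 [ 0.401  -0.0451  0.0016]
nut scene 0.72 [ 7.263e-01  1.868e-01 -7.000e-04]
nut scene 0.59 [ 6.732e-01 -7.000e-02 -5.000e-04]
punch scene 0.63 [ 0.7254  0.1852 -0.0018]
mirror scene 0.72 [0.4275 0.2282 0.002 ]
pin_fork_top side 0.68 [0.6393 0.0613 0.0858]
pin_fork_top side 0.39 [0.4706 0.0785 0.0868]
pin_across_top side 0.53 [0.6378 0.0615 0.0868]
pin_cw_top side 0.64 [0.5691 0.1504 0.0864]
pin_ccw_top side 0.44 [ 0.5472 -0.0125  0.0833]
pin_ccw_top side 0.43 [0.5669 0.1527 0.0828]
bar side 0.65 [ 0.4042 -0.0382 -0.0051]
punch side 0.5 [ 0.7225  0.1877 -0.0033]
mirror side 0.85 [0.4233 0.2319 0.0008]
```

View pics/f.png

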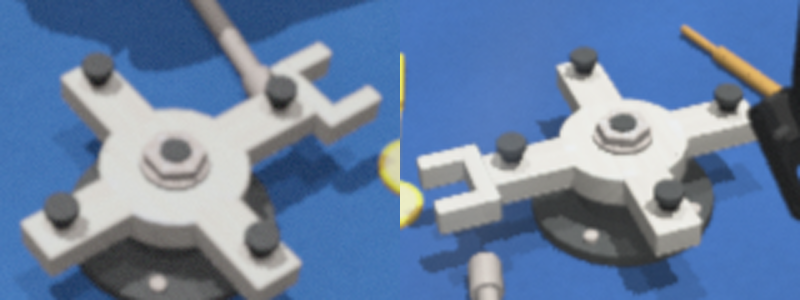

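View pics/side9.png

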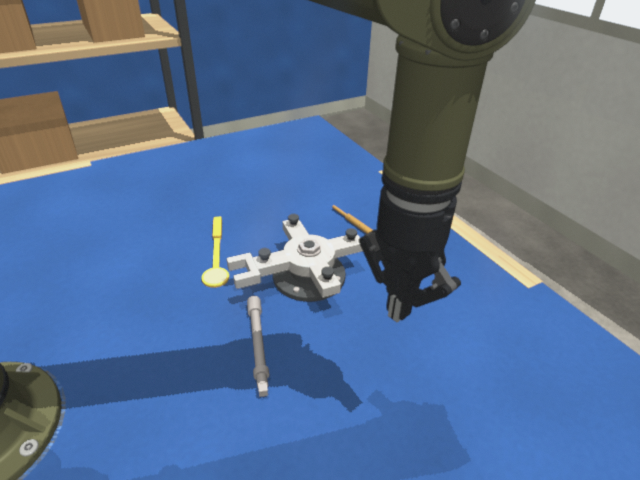

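All four heads look low, and the loose things are at the same pixels as at the start. One last check: triangulate how far each head sank between the first and last pictures.

Run:
```python
from h import *
px={'fork':dict(scene=(383,201.5),side=(264,248.5)),'across':dict(scene=(294,248.5),side=(351,229)),
'cw':dict(scene=(375.5,262),side=(293,214.5)),'ccw':dict(scene=(309,192.5),side=(327,268))}
P={'fork':[.472,.0795,.092],'across':[.6404,.0596,.0905],'cw':[.566,.1545,.089],'ccw':[.5469,-.0144,.0893]}
for k,v in px.items():
    for n in v:
        A=cv2.imread(f'pics/{n}0.png',0);B=cv2.imread(f'pics/{n}9.png',0)
        def cen(I,x,y):
            s=I[y-8:y+9,x-9:x+10]; m=(s<85).astype(float); 
            return m
        x,y=map(round,v[n]); t=cv2.resize(A[y-5:y+4,x-8:x+9],None,fx=8,fy=8,interpolation=cv2.INTER_CUBIC)
        r=cv2.resize(B[y-8:y+14,x-11:x+12],None,fx=8,fy=8,interpolation=cv2.INTER_CUBIC)
        m=cv2.matchTemplate(r,t,cv2.TM_CCOEFF_NORMED); _,sc,_,l=cv2.minMaxLoc(m)
        dv=l[1]/8-3; p=np.array(P[k]); g=(proj(n,p-[0,0,.01])-proj(n,p))[1]/10
        print(k,n,'dx',l[0]/8-3,'dy',dv,'sink mm',round(dv/g,1),round(sc,2))
```

```text
fork scene dx -0.625 dy 4.0 sink mm 9.3 0.93
fork side dx 0.625 dy -0.125 sink mm -0.3 0.7
across scene dx -0.75 dy 0.5 sink mm 1.2 0.93
across side dx -0.75 dy -0.625 sink mm -1.5 0.6
cw scene dx -0.875 dy 2.875 sink mm 7.0 0.9
cw side dx -0.125 dy 1.875 sink mm 4.5 0.85
ccw scene dx 0.125 dy 3.375 sink mm 7.9 0.24
ccw side dx -0.375 dy 3.375 sink mm 7.6 0.95
```

The template matching latched onto background in some views (low scores), so I'll compare before and after by eye.

Run:
```python
import cv2,numpy as np
px={'fork':dict(scene=(383,201),side=(264,248)),'across':dict(scene=(294,248),side=(351,229)),
'cw':dict(scene=(375,262),side=(293,214)),'ccw':dict(scene=(309,192),side=(327,268))}
rows=[]
for n in ['scene','side']:
    for k in '09':
        I=cv2.imread(f'pics/{n}{k}.png'); r=[]
        for p in px.values():
            x,y=p[n]; c=cv2.resize(I[y-10:y+15,x-16:x+17],(198,150),interpolation=cv2.INTER_CUBIC)
            for j in range(0,150,30): cv2.line(c,(0,j),(198,j),(0,0,255),1)
            r.append(c)
        rows.append(np.hstack(r))
cv2.imwrite('pics/cmp.png',np.vstack(rows))
```

```text
(no output)
```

View pics/cmp.png

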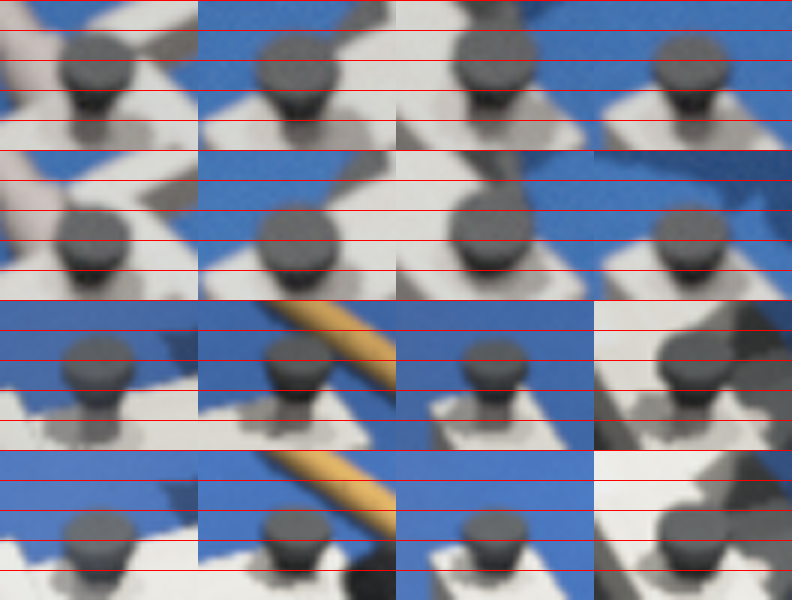

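Every head moved down about 3.3–4.2 px in both views, which is roughly 8–9.5 mm. That agrees with the force and travel estimates. Handing in.

```bash
python3 -c "
from h import *
print(ctrl.get_obs()['time']); print(ctrl.hand_in())"
```

```text
32.275
the job is handed in; nothing more can be done
None
```

I pushed in all four pins in the required order (fork, across, clockwise, last) with the shut fingertips and handed the job in at 32.3 s; hand-in gave no verdict.

- **Force:** I never read more than 3.4 N vertically. It stayed near each pin's friction of about 3 N, so no pin reached its stop.
- **Depth:** From the contact and end heights, the fork pin is at least 8.4 mm down and the other three about 9.5–10 mm. The before and after pictures show the heads about 8–9.5 mm lower, on top of where they started. Half-way is 7 mm.
- **Loose things:** The detections put the bar, punch and mirror in the same places in both last views, and the pictures show no change. The nut was found only in the scene view, because the arm hid it in the side view.
- **Arm:** It was left clear of everything, about 20 cm to the side of the hub.

Two things disagreed:
- **Fingertip height:** The real fingertips sat about 35 mm above the reported TCP. I saw this in the pictures before touching anything and pressed by force and picture instead of the reported height.
- **Template check:** An automatic template match of how far the heads sank was unreliable. It showed almost no movement in several views, apparently because it locked onto the background. I set it aside and compared the before and after pictures by eye.

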